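# Let the limes out of the gravity dispenser

### The job

Let both limes out of their dispenser: press down the black pad on its seesaw lever, so that the far end lifts the gate, and keep it down until both limes have rolled into the catch tray, then let go so the gate drops shut. Work the gate only by pressing that pad and do not touch the limes themselves. Leave the avocado dispenser beside it shut, and do not disturb the bottle, the dip cup or the spatula.

Things in the scene. Friction and masses are not known exactly. Their poses are not given: they have to be found in the camera images.
- lime_dispenser: Pale metal dispenser, fixed, holding two limes. Origin on the surface, x downhill, z up. Open chute (60 mm wide inside, walls 100 mm high, x -120 to 100 mm) slopes 12 degrees to a catch tray (inner x 102 to 228, y -66 to 66, floor 6, walls 55 mm). Seesaw lever above it along x, axle at x -60, z 145 mm: black pad on the -x end, gate plate (54 mm wide, 37 high) hanging at x 70. May be left or right, turned up to 16 degrees.
- lime_lever (a joint): Tilt of the lime dispenser's lever in rad: 0 = gate shut; grows as the pad goes down, to a rigid stop at 0.42 (pad centre 37 mm down, gate up 60 mm). Limes pass from about 0.25; press to 0.35 or more to clear them. A spring shuts it by itself: about 3 N at the pad centre to start it, 4 N at the stop.
- lime_pad (a point): Centre of the top face of the lime dispenser's press pad: flat black plastic, 40 mm (along the dispenser's x) by 36 mm, level and 154 mm above the surface at rest; 90 mm from the axle, on the dispenser's -x side. The point moves with the pad. Nothing is above it.
- lime_gate_edge (a point): Middle of the lower edge of the lime dispenser's gate plate; 48 mm above the surface when shut, 12 mm above the chute floor. Moves with the gate.
- lime_1_center (a point): Centre of the first lime, a green ball of 50 mm, 50 to 90 g, lying against the gate. It rolls down by itself when the gate is up; it lies in the tray with its centre 31 mm above the surface.
- lime_2_center (a point): Centre of the second lime, same size, lying just uphill of the first.
- avocado_dispenser: The other dispenser, same make, size and axes, standing beside the first; one avocado lies behind its gate and it must stay shut. Origin on the surface, x downhill.
- avocado_lever (a joint): Tilt of the avocado dispenser's lever, same meaning; must stay at 0 (a nudge under 0.08 rad is forgiven).
- avocado_pad (a point): Centre of the top face of the avocado dispenser's press pad, same size and height; not to be pressed.
- avocado: A dark avocado, 80 mm long and 56 mm thick, lying in the avocado dispenser's chute. Origin under its middle, x along its length.
- squeeze_bottle: Red sauce bottle standing on the surface, 56 mm thick, 170 mm high, to the left of the work. Origin under its centre.
- dip_cup: Small white bowl, 70 mm across, 45 mm high, standing between the two press pads. Origin under its centre.
- spatula: Kitchen spatula lying flat to the right of the work, along its own x, handle to -x. Origin at its underside.
There are look-alikes about, which are no part of the job. Leave any purple or red look-alike of the part that bears lime_1_center alone.

How it is judged:
By the outcome, as a careful person would: the job done as asked, in the order asked, and still so for the second after the job is handed in, with the robot touching nothing.
It also fails if it takes over 38 s, if anything falls off the work surface, if the arm or the gripper's body presses on something with over 40 N, if the wrist force passes 120 N, or if a joint passes its speed limit or range.

### The arm

A 7-joint arm with a two-finger parallel gripper is mounted at the origin on the work surface. World frame = base frame: x ahead of the robot, y to its left, z up, the work surface at z = 0. Lengths are in mm, angles in rad, forces in N, time in s.
With the tool pointing down it reaches from about 400 to 875 mm from the base axis. Payload 19.3 kg.
Tool frame: the origin (TCP) lies midway between the tips of the shut fingers; the grasp point (between the pads) lies grasp_offset behind it (grasp_offset is the distance from the TCP to the grasp point, in mm); z points along the fingers, y is the direction in which the jaws open and shut (so a half turn about z gives the same grasp; the last joint's range is limited). The gripper opens to 85 mm and grips with 20 to 120 N. Pads are 22 mm wide; open, the fingers measure 114 mm over their backs; the gripper's body (76 mm by 85 mm) begins 54 mm behind the grasp point. The pads swing forward as they close: fully open they stand 13 mm farther back than shut.
Start: joints at [1.141, 0.521, -0.036, 1.599, 0.021, 1.021, -0.113], TCP at [220.026, -584.981, 231.291] pointing down, gripper open.
Joint ranges: [-2.91, 2.91], [-0.3, 2.13], [-1.5, 1.42], [0.17, 2.43], [-1.26, 4.41], [0.16, 1.93], [-2.52, 2.52]. Speed limits (rad/s): [1.89, 1.89, 2.39, 2.39, 3.01, 3.01, 3.01].

### API

Orientations are given as a unit quaternion [w, x, y, z].
In Python, from plant import * gives the robot as it stands.
- The arm moves only by the tool apply_moves, never from a script. Its argument "plan" is text: rows parted by semicolons, each of 7 numbers parted by spaces: the shift along the world's x, y, z in mm, then the turn, a rotation vector about the world's x, y, z in rad, then the closure, from 0 (fully open) to 1 (shut). A call has exactly 8 rows; each row is the pose to reach, as a shift and turn from the pose commanded when the call began; what a row does not reach only later rows make up. A row lasts 1/8 s, in which the tool goes at most 62.5 mm and 10.7 degrees, less where a joint would pass 70% of its speed; a pose out of reach is approached as far as the arm can. A call with a gripper value outside its range is refused whole. The fingers move at their own pace and stop on an object; "force" is the grip in N (left out, the last holds). Time passes only in rows, so rows that repeat a pose let the fingers close, or fill a call up. It gives the time, the measured TCP pose, the force and the opening at its end, in the units of the state.
- sense(): the state, without advancing time (a new reading comes with each control period).
- capture(name): name is "scene" or "top" or "wrist"; returns the picture (400x640x3 uint8, red, green, blue); there is no depth.
- camera_params(name): a dict with "intrinsics" (3x3 intrinsics, pixels), "T" (4x4, takes a point from camera to world coordinates). Camera axes: x right, y up, looking along -z (the intrinsics and any distortion apply to the point x, -y, -z); pixel columns grow to the right and rows downward; lengths in mm; the calibration is good to about 2 mm. A picture is of the moment at which its call begins: read the wrist's pose just before it. camera_params takes no time and is no camera call; for the wrist camera it gives the pose at the moment of the call.
- sign_off(): hands the job in, once; it reports no verdict.
The state is a dict: "time_s": time; "joint_pos": joint angles; "dq": joint speeds; "tau": joint torques, N m; "position": TCP position; "ee_rot": TCP orientation; "force": force on the tool from outside, world axes, zero at the start; "ft_torque": the same for the moment, N m; "width": finger opening in mm.
Only numpy, scipy, OpenCV 4.12 (cv2) and the standard library are available. Lean on these libraries where they do the work, as an engineer would, in place of code of your own. Each camera call takes 0.05 s, during which the arm holds its last target. There are 200 camera calls.

## Working session

There is one attempt and no reset: what is moved stays moved. The work goes in short steps, Python scripts to look and compute and a tool call to move; the robot and the scene stay as the last step left them, time stands still between calls to the robot, and variables do not carry over. Pictures are saved under pics/ and viewed, about 8 in all and at most 12, crops included, and the job is handed in when it is done.

Besides the shell and the picture viewer there is one more tool, called after ">>>" in YAML: its name, and indented under it one key for each argument. apply_moves: Moves the arm, as the interface text tells. Its arguments: {"type":"object","properties":{"plan":{"type":"string"},"force":{"type":"number"}},"required":["plan"]}

```bash
mkdir -p pics; python3 - <<'E'
from plant import *
import cv2
s=sense();print(s['time_s'],s['position'],s['ee_rot'],s['width'])
for n in("scene","top"):
    im=capture(n);cv2.imwrite(f"pics/{n}1.png",im[:,:,::-1]);p=camera_params(n);print(n,p)
E
```

```text
0.0 [ 219.88237698 -584.68526697  230.73053773] [-5.57085289e-04  9.83859115e-01  1.78943861e-01 -1.59887094e-04] 85.24651965699739
scene {'intrinsics': array([[409.44453861,   0.        , 317.42550231],
       [  0.        , 409.44453861, 204.41053988],
       [  0.        ,   0.        ,   1.        ]]), 'T': array([[-8.81550254e-01, -3.81174684e-01,  2.78522906e-01,
         9.22729102e+02],
       [ 4.72083515e-01, -7.14908218e-01,  5.15793945e-01,
         5.88644021e+02],
       [ 2.51071992e-03,  5.86184356e-01,  8.10173807e-01,
         1.06375420e+03],
       [ 0.00000000e+00,  0.00000000e+00,  0.00000000e+00,
         1.00000000e+00]])}
top {'intrinsics': array([[443.7136952,   0.       , 316.1433839],
       [  0.       , 443.7136952, 201.320078 ],
       [  0.       ,   0.       ,   1.       ]]), 'T': array([[ 6.54292054e-03,  9.95105793e-01, -9.85984315e-02,
         4.76892109e+02],
       [-9.99877426e-01,  7.91290785e-03,  1.35099704e-02,
         1.83732778e+01],
       [ 1.42240502e-02,  9.84979512e-02,  9.95035592e-01,
         1.45674393e+03],
       [ 0.00000000e+00,  0.00000000e+00,  0.00000000e+00,
         1.00000000e+00]])}
```

View pics/top1.png

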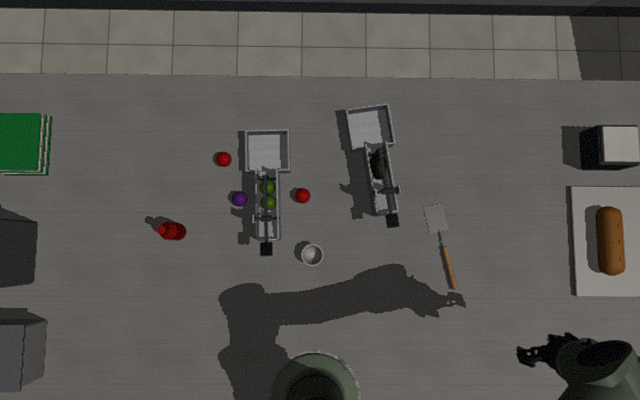

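View pics/scene1.png

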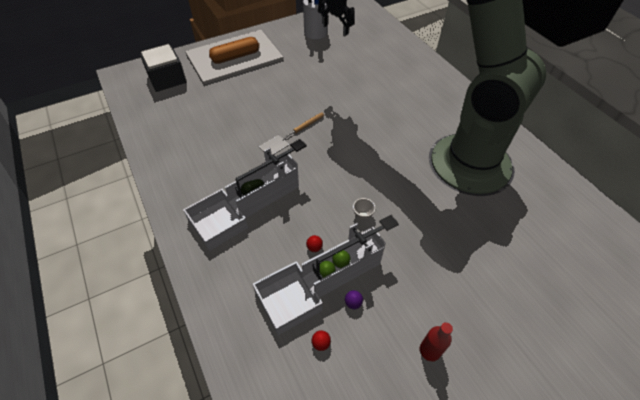

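Top view: the lime dispenser is the left one, with its black pad at about (266,249) and limes at (268,186) and (269,202). The avocado pad is at (392,220), the cup at (312,254) and the bottle at (172,231). The scene view agrees, with the lime pad at about (390,223).

```bash
cat > h.py <<'E'
from plant import *
import cv2, numpy as np
def ray(n,uv):
    p=camera_params(n);T=p['T'];d=np.linalg.inv(p['intrinsics'])@[*uv,1];return T[:3,3],T[:3,:3]@(d*[1,-1,-1])
def onz(n,uv,z):
    o,d=ray(n,uv);return o+d*(z-o[2])/d[2]
def dark(im,box,th=45):
    a,b,c,d=box;m=np.zeros(im.shape[:2],np.uint8);m[b:d,a:c]=(im[b:d,a:c].max(2)<th)*1
    n,l,st,ce=cv2.connectedComponentsWithStats(m);i=1+np.argmax(st[1:,4]);return ce[i],st[i]
E
python3 - <<'E'
from h import *
t=cv2.imread('pics/top1.png');
for th in(30,45,60):
    c,st=dark(t,(255,241,280,262),th);print(th,c,st,onz('top',c,154))
s=cv2.imread('pics/scene1.png')
for th in(30,45,60):
    c,st=dark(s,(378,212,404,234),th);print(th,c,st,onz('scene',c,154))
for uv,z,n in(((312,254),45,'cup'),((392,220),154,'avpad'),((172,231),120,'bottle'),((268,186),75,'l1'),((269,202),80,'l2')):print(n,onz('top',uv,z))
a=onz('top',(267.5,133),55);b=onz('top',(267.5,170),55);print(a,b)
cv2.imwrite('pics/crop1.png',np.hstack([cv2.resize(t[120:262,225:305],None,fx=4,fy=4,interpolation=2),cv2.resize(s[205:347,250:370+40],None,fx=2.9,fy=4,interpolation=2)]))
E
```

```text
30 [265.96296296 248.41481481] [261 242  11  14 135] [466.85442376 146.08427785 154.        ]
45 [265.82580645 248.5483871 ] [260 241  12  15 155] [466.46466174 146.4766699  154.        ]
60 [265.61176471 248.36470588] [260 241  13  15 170] [466.99309405 147.10914168 154.        ]Traceback (most recent call last):
  File "<stdin>", line 7, in <module>
  File "h.py", line 9, in dark
    n,l,st,ce=cv2.connectedComponentsWithStats(m);i=1+np.argmax(st[1:,4]);return ce[i],st[i]
                                                      ~~~~~~~~~^^^^^^^^^^
    return _wrapfunc(a, 'argmax', axis=axis, out=out, **kwds)
    return bound(*args, **kwds)
ValueError: attempt to get argmax of an empty sequence
```

```bash
python3 - <<'E'
from h import *
t=cv2.imread('pics/top1.png');s=cv2.imread('pics/scene1.png')
c,st=dark(s,(378,212,404,234),75);print(c,st,onz('scene',c,154))
for uv,z,n in(((312,254),45,'cup'),((392,220),154,'avpad'),((172,231),120,'bottle'),((268,186),75,'l1'),((269,202),80,'l2'),((267.5,133),55,'tray far'),((265,238),150,'lever')):print(n,onz('top',uv,z))
cv2.imwrite('pics/crop1.png',np.hstack([cv2.resize(t[120:262,225:305],None,fx=4,fy=4,interpolation=2),cv2.resize(s[205:347,290:410],None,fx=4,fy=4,interpolation=2)]))
E
```

```text
[387.72164948 223.10309278] [378 215  21  17 194] [474.13889116 151.3273622  154.        ]
cup [449.40122444  11.20477873  45.        ]
avpad [ 552.46755001 -223.13331213  154.        ]
bottle [516.62663553 431.22521176 120.        ]
l1 [660.87801658 150.88971317  75.        ]
l2 [610.02012918 146.43710902  80.        ]
tray far [835.53161125 157.37640823  55.        ]
lever [497.15762943 149.83075618 150.        ]
```

View pics/crop1.png

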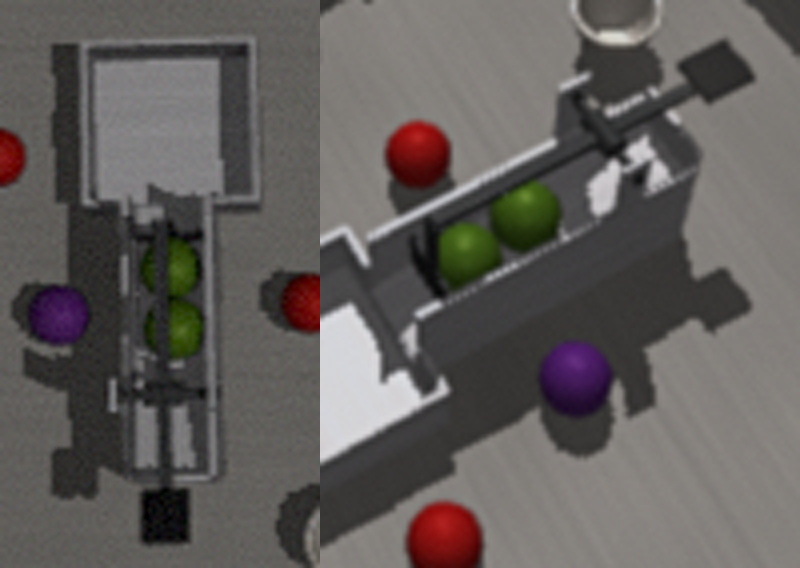

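The pad centre is at about (467,146,154) with the dispenser turned about 2°, and both views agree. I'll travel at the current height with the fingers shut.

>>> apply_moves:
  plan: "25 40 0 0 0 0 1; 50 80 0 0 0 0 1; 75 125 0 0 0 0 1; 105 167 0 0 0 0 1; 130 210 0 0 0 0 1; 157 250 0 0 0 0 1; 183 292 0 0 0 0 1; 210 335 0 0 0 0 1"

```text
time_s: 1.1
position: [430.5, -248.6, 231.2]
ee_rot: [-0.0, 0.984, 0.179, -0.0]
force: [0.2, -0.3, -0.3]
width: 0.0
```

>>> apply_moves:
  plan: "10 50 0 0 0 0 1; 20 100 0 0 0 0 1; 30 150 0 0 0 0 1; 36 200 0 0 0 0 1; 36 250 0 0 0 0 1; 36 300 0 0 0 0 1; 36 350 0 0 0 0 1; 36 396 0 0 0 0 1"

```text
time_s: 2.1
position: [465.7, 147.7, 231.2]
ee_rot: [0.0, 0.984, 0.179, -0.0]
force: [0.9, -0.4, -0.8]
width: 0.1
```

>>> apply_moves:
  plan: "0 0 -15 0 0 0 1; 0 0 -30 0 0 0 1; 0 0 -45 0 0 0 1; 0 0 -58 0 0 0 1; 0 0 -64 0 0 0 1; 0 0 -67 0 0 0 1; 0 0 -67 0 0 0 1; 0 0 -67 0 0 0 1"

```text
time_s: 3.1
position: [466.2, 146.1, 164.6]
ee_rot: [-0.0, 0.984, 0.179, 0.0]
force: [-0.1, 0.6, 0.2]
width: -0.1
```

```bash
python3 - <<'E'
from h import *
s=sense();print(s['position'],s['force'])
a=capture('scene')[:,:,::-1];b=capture('wrist')[:,:,::-1]
cv2.imwrite('pics/s2.png',np.vstack([cv2.resize(a[130:280,300:460],(480,450),interpolation=2)[:300],cv2.resize(b,(480,300))]))
E
```

```text
[466.20400944 146.09944903 164.61682254] [-0.05443442  0.59853251  0.15821764]
```

View pics/s2.png

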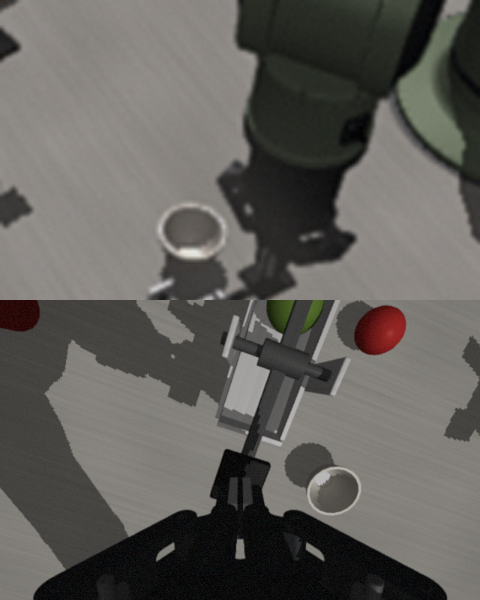

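The wrist view shows the shut fingertips over the black pad, and they are clear of the cup. I'll press gently.

>>> apply_moves:
  plan: "0 0 -7 0 0 0 1; 0 0 -14 0 0 0 1; 0 0 -21 0 0 0 1; 0 0 -28 0 0 0 1; 0 0 -34 0 0 0 1; 0 0 -39 0 0 0 1; 0 0 -43 0 0 0 1; 0 0 -43 0 0 0 1"

```text
time_s: 4.2
position: [465.8, 146.0, 121.0]
ee_rot: [0.0, 0.984, 0.179, -0.0]
force: [-0.6, 0.4, 3.4]
width: -0.2
```

```bash
python3 - <<'E'
from h import *
s=sense();print(s['position'],s['force'])
a=capture('scene')[:,:,::-1];b=capture('wrist')[:,:,::-1]
cv2.imwrite('pics/s3.png',np.vstack([cv2.resize(a[190:350,230:430],(480,384),interpolation=2)[:300],cv2.resize(b,(480,300))]))
E
```

```text
[465.82877668 145.99562681 121.04847957] [-0.60177812  0.36046656  3.35522658]
```

View pics/s3.png

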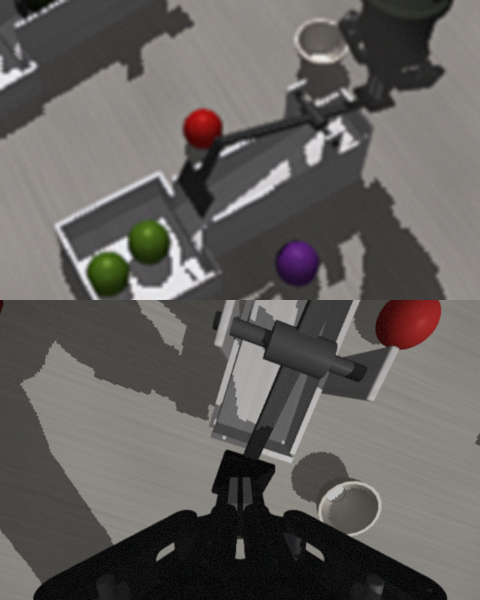

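The gate is up and both limes are in the tray. I'll hold briefly, then release.

>>> apply_moves:
  plan: "0 0 0 0 0 0 1; 0 0 0 0 0 0 1; 0 0 0 0 0 0 1; 0 0 0 0 0 0 1; 0 0 0 0 0 0 1; 0 0 0 0 0 0 1; 0 0 0 0 0 0 1; 0 0 0 0 0 0 1"

```text
time_s: 5.3
position: [466.0, 146.0, 121.3]
ee_rot: [0.0, 0.984, 0.179, -0.0]
force: [-2.3, -0.2, 3.9]
width: -0.5
```

```bash
python3 - <<'E'
from h import *
for n in('scene','top'):
    im=capture(n)[:,:,::-1]
    h=cv2.inRange(cv2.cvtColor(im,cv2.COLOR_BGR2HSV),(35,120,30),(60,255,255));h[:,:60]=0
    k,l,st,ce=cv2.connectedComponentsWithStats(h)
    for i in range(1,k):
        if st[i,4]>30: print(n,st[i],onz(n,ce[i],31))
E
```

```text
scene [267 281  30  32 459] [796.81966858 154.60699934  31.        ]
top [260 133  14  14 155] [819.54619993 161.9319642   31.        ]
top [265 148  15  14 157] [770.18218701 143.62494251  31.        ]
```

>>> apply_moves:
  plan: "0 0 6 0 0 0 1; 0 0 12 0 0 0 1; 0 0 18 0 0 0 1; 0 0 25 0 0 0 1; 0 0 32 0 0 0 1; 0 0 40 0 0 0 1; 0 0 60 0 0 0 1; 0 0 80 0 0 0 1"

```text
time_s: 6.4
position: [466.1, 146.0, 202.1]
ee_rot: [-0.0, 0.984, 0.179, -0.0]
force: [0.3, 1.3, 0.5]
width: 0.3
```

>>> apply_moves:
  plan: "0 0 20 0 0 0 1; 0 -20 30 0 0 0 1; 0 -50 30 0 0 0 1; 0 -85 30 0 0 0 1; 0 -120 30 0 0 0 1; 0 -150 30 0 0 0 1; 0 -160 30 0 0 0 1; 0 -160 30 0 0 0 1"

```text
time_s: 7.4
position: [466.1, -13.9, 231.4]
ee_rot: [-0.0, 0.984, 0.179, 0.0]
force: [0.3, 0.9, 0.4]
width: -0.1
```

```bash
python3 - <<'E'
from h import *
s=sense();print(s['time_s'],s['position'],s['force'])
a=capture('scene')[:,:,::-1];b=capture('top')[:,:,::-1]
cv2.imwrite('pics/s4.png',np.vstack([cv2.resize(a[130:360,180:460],(640,526))[:320],cv2.resize(b[90:270,140:480],(640,280))[:]]))
E
```

```text
7.4 [466.09675406 -13.94463841 231.43710935] [0.32291658 0.86391095 0.36007943]
```

View pics/s4.png

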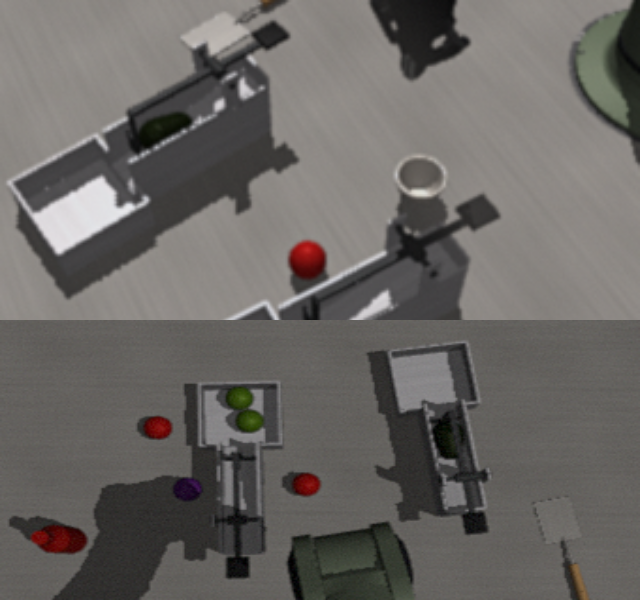

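The final pictures show both limes at rest in the tray, with the pad back up and the lime gate shut. The avocado dispenser is still shut, and the cup, bottle and spatula are in place.

```bash
python3 -c "
from plant import *
print(sign_off())"
```

```text
the job is handed in; nothing more can be done
None
```

Both limes are out of their dispenser and in the catch tray, and the gate is shut again. I pressed the black pad about 33 mm down with the shut fingertips and held it for about a second. Once both limes showed in the tray, I let go and backed away.

- **Last pictures:** both limes lie in the tray and the pad is back up. The avocado dispenser is still shut with its avocado inside, and the bottle, dip cup and spatula look undisturbed.
- **Numbers:** force on the tool was at most about 4 N in the readings I took, and the job took about 7.5 s of the 38 s allowed.
- **Disagreements:** in the lime check before release, the scene camera merged the two limes into one patch; the top camera showed them separately, at about (820, 162) and (770, 144). The first automatic reading of the pad in the scene view was about 9 mm off the top view because the mask was cut off at its edge. The pad's centre picked by eye in that view fitted the top view.
- **Not measured:** I judged the lever angles and the shut gates from the pictures, not from a direct reading.

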